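# Set the length stop one notch longer and load a rocket stick for sawing

### The job

The next rocket sticks are to be one size longer: on the stick-sawing jig, pull up the stop's spring index knob, slide the stop one hole further from the mitre box and release the knob so that its pin drops fully home in that hole. Then lay the longer of the two loose sticks in the jig, through the mitre box and in the wooden rest, with its end up against the stop, and let go of it. Leave the short stick, the saw, the bowl and the two standing rocket heads beside the jig where they are.

Things in the scene. Friction and masses are not known exactly. Their poses are not given: they have to be found in the camera images.
- jig: Stick-sawing jig, fixed: a plywood board 130 (x) by 420 (y) by 15 mm, origin at the centre of its underside. y runs along the board, z up. At x = +35 mm is the stick lane, with the mitre box at its -y end and the rest in its middle; at x = -35 mm, y > 25 mm, the index rail. From y = -120 to 0 mm the lane is bare (board top z = 15 mm).
- mitre (a point): Middle of the mitre box's inner floor, in the stick lane at jig y = -150 mm, 27 mm above the table. Axes as the jig's. Wooden box open at the top and both ends: 60 mm long (y), inner width 24 mm, two cheeks 10 mm thick and 28 mm tall above this floor, a saw slot across its middle.
- rest (a point): Middle of the wooden rest's floor, in the stick lane at jig y = +12 mm, 27 mm above the table. Axes as the jig's. 24 mm long (y); two cheeks flare from 16 mm apart at the floor to 30 mm apart at the top, 18 mm higher. A stick laid in the jig lies on this floor and the mitre box's.
- rail (a point): The index rail's top over its first hole, 35 mm above the table. Axes as the jig's. Steel bar 30 mm wide, 180 mm long along y, five 9.5 mm holes drilled from above at y = 0, 30, 60, 90 and 120 mm of this point. At the start the stop's pin is in the second hole (y = 30 mm).
- stop (a joint): Slide of the stop carriage along the rail, m: 0 at the start, growing along the jig's +y, away from the mitre box; one hole is 0.030; range -0.031 to 0.091. About 2 N of friction. It moves only while the pin is lifted; with the pin in a hole it is locked but for about 1 mm of play.
- plunger (a joint): Lift of the index knob and its pin, m: 0 = pin fully home in a hole, 0.012 = fully up. A spring pushes it down: 6 N at 0, 9.6 N at 0.012. The round-nosed 8 mm pin clears the rail at 0.009; released between holes it rides on the rail at about 0.008 and drops in by itself once within about 2 mm of a hole's centre.
- knob (a point): Centre of the black index knob: upright, round, 27 mm across, 26 mm tall (this point half-way up, 89 mm above the table at the start), on top of the stop carriage; rises with the plunger, travels with the stop. Under it a 4 mm gap, an 18 mm sleeve 16 mm tall, then the aluminium carriage block, 44 by 44 mm, top 56 mm above the table.
- stop_face (a point): Middle of the stop plate's face that the stick's end goes against, in the stick lane at the stick's height (32 mm above the table). It looks to the jig's -y, towards the mitre box. Axes as the jig's. Plate 32 mm wide, 18 to 56 mm above the table; an arm joins it to the carriage, whose knob stands 70 mm to -x and 20 mm to +y of here.
- long_stick_mid (a point): Centre of the longer loose stick: bare square wood, 300 by 10 by 10 mm, long axis = its x axis, about 18 g, lying flat on the table at the left or the right of the jig. Both ends are alike.
- short_stick_mid (a point): Centre of the shorter loose stick, the same wood, 235 by 10 by 10 mm, long axis = its x axis, lying on the table at the other side. Not to be used.
- saw: Back saw lying beyond the jig, about 340 by 105 by 22 mm, long axis x; origin near its middle. Leave alone.
- bowl: Open bowl, 120 mm across, 58 mm tall, beyond the jig, to the left; origin under its centre. Leave alone.
- rocket_a: Rocket head standing on its tail, 37 mm across, 142 mm tall, beyond the left end of the jig; origin under its centre. Leave alone.
- rocket_b: The same kind of rocket head, standing beyond the right end of the jig. Leave alone.

How it is judged:
By the outcome, as a careful person would: the job done as asked, in the order asked, and still so for the second after the job is handed in, with the robot touching nothing.
It also fails if it takes over 58 s, if anything falls off the work surface, if the arm or the gripper's body presses on something with over 40 N, if the wrist force passes 120 N, or if a joint passes its speed limit or range.

### The arm

A 6-joint arm with a two-finger parallel gripper is mounted at the origin on the work surface. World frame = base frame: x ahead of the robot, y to its left, z up, the work surface at z = 0. Lengths are in m, angles in rad, forces in N, time in s.
With the tool pointing down it reaches from about 0.4 to 0.825 m from the base axis. Payload 7 kg.
Tool frame: the origin (TCP) lies at the very end of the fingers, on their centre line; the grasp point (between the pads) lies 19 mm behind it; x points along the fingers, y is the direction in which the jaws open and shut, and the axes are right-handed (so a half turn about x gives the same grasp; the last joint's range is limited). The gripper opens to 88 mm and grips with 3 to 60 N. Pads are 19 mm wide; open, the fingers measure 130 mm over their backs; the gripper's body (78 mm by 193 mm) begins 47 mm behind the grasp point.
Start: joints at [1.557, 0.359, 0.012, 0, -1.224, -0.288], TCP at [0.201, 0.644, 0.227] pointing down, gripper open.
Joint ranges: [-3.07, 3.07], [-1.43, 2.12], [-1.02, 1.25], [-3.03, 1.67], [-3.05, -0], [-3.03, 3.03]. Speed limits (rad/s): [2.39, 2.39, 3.01, 3.14, 3.14, 3.14].

### API

Orientations are given as a unit quaternion [x, y, z, w].
In Python, from plant import status, optics, ticket, models gives the robot as it stands.
- The arm moves only by the shell command python3 -m pendant 'ROWS'. ROWS is JSON, a list of rows, each a list of 3 entries, a list of its own where there are three numbers: the turn, a rotation vector about the tool's x, y, z in degrees, then the shift along the tool's x, y, z in m, then the finger opening in m, from 0 to 0.0876. A call has exactly 8 rows; each row is the pose to reach, as a shift and turn from the pose measured when the call began, along the tool's axes at that moment; what a row does not reach only later rows make up. A row lasts 1/12 s, in which the tool goes at most 41.7 mm and 7.16 degrees, less where a joint would pass 70% of its speed; a pose out of reach is approached as far as the arm can. A call with a gripper value outside its range is refused whole. The fingers move at their own pace and stop on an object; the grip force is fixed at half the most. Time passes only in rows, so rows that repeat a pose let the fingers close, or fill a call up. It gives the time, the measured TCP pose, the force and the opening at its end, in the units of the state.
- status.get_state(): the state, without advancing time (a new reading comes with each control period).
- optics.capture(name): name is "scene" or "top"; returns the picture (384x512x3 uint8, blue, green, red); there is no depth.
- optics.camera_model(name): a dict with "mtx" (3x3 intrinsics, pixels), "R" (3x3) and "t" (3): a world point X has camera coordinates R X + t. Camera axes: x right, y down, z forward; pixel columns grow to the right and rows downward; lengths in m; the calibration is good to about 2 mm. A picture is of the moment at which its call begins. camera_model takes no time and is no camera call.
- ticket.close_job(): hands the job in, once; it reports no verdict.
Trained networks look in the newest picture that a camera, given by its name, has taken for a name from the list of things; names that differ only in an ending like _2 or _b are one class to them, and where a whole thing is asked for, a point or a joint stands for the part that bears it (a point fixed in the world has none). Each returns a list of dicts, best first, with "confidence" (0 to 1); they miss things now and then, are a little off and sometimes report something else, mostly with a low value. They report only what shows in the picture. A call takes as long as a camera call.
- models.cut_out(camera, thing): "region" (384x512 bool, what is visible of it).
- models.place_of(camera, thing): "at" ([x, y, z] in m, in world coordinates, good to about 4 mm: a listed point, or the origin of a listed thing).
The state is a dict: "time": time; "q": joint angles; "qd": joint speeds; "joint_torque": joint torques, N m; "position": TCP position; "eef_rot": TCP orientation; "force": force on the tool from outside, world axes, zero at the start; "torque": the same for the moment, N m; "grip_width": opening from 0.0 (shut) to 1.0 (fully open).
Only numpy, scipy, OpenCV 4.12 (cv2) and the standard library are available. Lean on these libraries where they do the work, as an engineer would, in place of code of your own. Each camera call takes 0.05 s, during which the arm holds its last target. There are 200 camera calls.

## Working session

There is one attempt and no reset: what is moved stays moved. The work goes in short steps, Python scripts to look and compute and a shell command to move; the robot and the scene stay as the last step left them, time stands still between calls to the robot, and variables do not carry over. Pictures are saved under pics/ and viewed, about 8 in all and at most 12, crops included, and the job is handed in when it is done.

```bash
mkdir -p pics; ls; python3 - <<'E'
from plant import status, optics, models
import cv2,numpy as np
s=status.get_state(); print({k:np.round(v,3) for k,v in s.items()})
for c in ("scene","top"):
    cv2.imwrite(f"pics/{c}0.png",optics.capture(c))
    for t in "jig mitre rest rail knob stop_face long_stick_mid short_stick_mid".split():
        print(c,t,[(round(r["confidence"],2),np.round(r["at"],4).tolist()) for r in models.place_of(c,t)[:2]])
E
```

```text
pics
{'time': np.float64(0.0), 'q': array([ 1.557,  0.359,  0.011, -0.   , -1.224, -0.288]), 'qd': array([ 0.   , -0.001,  0.003, -0.001,  0.001, -0.001]), 'joint_torque': array([ 0.0000e+00, -5.8272e+01,  2.9304e+01,  6.9970e+00,  7.0000e-03,
       -0.0000e+00]), 'position': array([0.201, 0.644, 0.226]), 'eef_rot': array([-0.699,  0.107,  0.699,  0.106]), 'force': array([ 0.184,  0.25 , -0.863]), 'torque': array([-0.01 ,  0.017,  0.004]), 'grip_width': np.float64(0.997)}
scene jig [(0.69, [0.5243, -0.0119, -0.0019])]
scene mitre [(0.97, [0.5838, -0.1566, 0.0288])]
scene rest [(0.82, [0.5598, 0.0028, 0.0247])]
scene rail [(0.67, [0.4772, 0.0399, 0.0355])]
scene knob [(0.43, [0.4767, 0.0669, 0.0868])]
scene stop_face [(0.64, [0.5443, 0.0619, 0.0276]), (0.4, [0.5243, -0.0121, -0.0007])]
scene long_stick_mid [(0.69, [0.5065, 0.3574, 0.0048])]
scene short_stick_mid [(0.78, [0.5283, -0.3549, 0.0047])]
top jig [(0.77, [0.5283, -0.014, 0.0013])]
top mitre [(0.68, [0.5805, -0.1547, 0.0285])]
top rest [(0.65, [0.5529, 0.0021, 0.0286])]
top rail [(0.64, [0.4774, 0.0377, 0.0346])]
top knob [(0.4, [0.474, 0.0696, 0.0891])]
top stop_face [(0.69, [0.548, 0.066, 0.0331])]
top long_stick_mid [(0.78, [0.5069, 0.3566, 0.0034]), (0.21, [0.7349, 0.2099, -0.0019])]
top short_stick_mid [(0.71, [0.5282, -0.3529, 0.0047])]
```

View pictures.

View pics/top0.png

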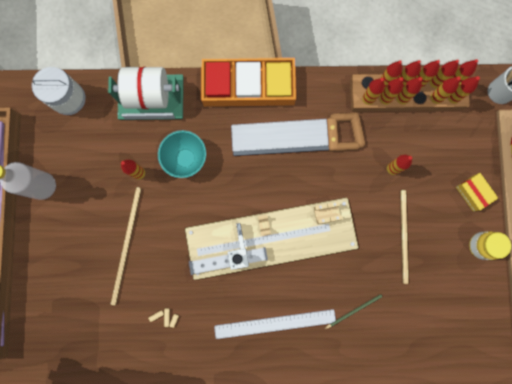

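View pics/scene0.png

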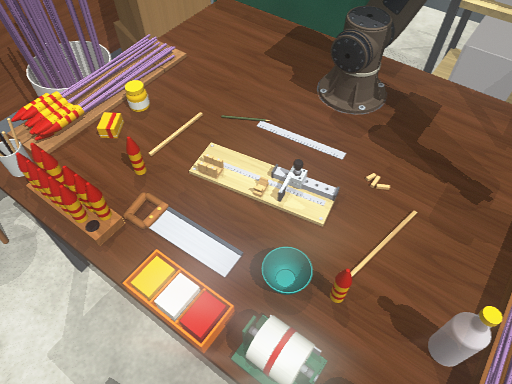

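```bash
cat > h.py <<'E'
import numpy as np, cv2
from scipy.spatial.transform import Rotation as Ro
from plant import status, optics, models
def px2w(c,px,z):
    m=optics.camera_model(c); R=np.array(m["R"]);t=np.array(m["t"])
    p=np.c_[np.reshape(px,(-1,2)),np.ones(len(np.reshape(px,(-1,2))))]
    d=(R.T@np.linalg.inv(m["mtx"])@p.T).T; o=-R.T@t
    return o+d*((z-o[2])/d[:,2])[:,None]
def w2px(c,X):
    m=optics.camera_model(c); p=np.array(m["mtx"])@(np.array(m["R"])@np.reshape(X,(-1,3)).T+np.array(m["t"])[:,None]); return (p[:2]/p[2]).T
def go(pos,yaw):
    """shift and turn (tool axes) to TCP pos, tool down, jaw axis at world yaw deg (mod 180)"""
    s=status.get_state(); R0=Ro.from_quat(s["eef_rot"]); y=np.radians(yaw)
    best=None
    for k in (0,np.pi):
        ty=np.array([np.cos(y+k),np.sin(y+k),0]); tx=np.array([0,0,-1.]); 
        Rt=Ro.from_matrix(np.c_[tx,ty,np.cross(tx,ty)])
        rv=(R0.inv()*Rt).as_rotvec(degrees=True)
        print("turn",np.round(rv,1),"q6~",s["q"][5]+np.radians(rv[0]))
    print("shift",np.round(R0.inv().apply(np.array(pos)-s["position"]),4))
def st():
    s=status.get_state();R=Ro.from_quat(s["eef_rot"]).as_matrix()
    print("t",round(float(s["time"]),2),"pos",np.round(s["position"],4),"jaw yaw",np.degrees(np.arctan2(R[1,1],R[0,1])).round(2),"toolx",R[:,0].round(3),"F",np.round(s["force"],2),"w",round(float(s["grip_width"])*.0876,4),"q",np.round(s["q"],2))
E
python3 - <<'E'
from h import *
from scipy.optimize import least_squares
st()
# jig fit from detected points
loc={"jig":(0,0),"mitre":(.035,-.15),"rest":(.035,.012)}
obs=[("jig",.5243,-.0119),("mitre",.5838,-.1566),("rest",.5598,.0028),("jig",.5283,-.014),("mitre",.5805,-.1547),("rest",.5529,.0021)]
def T(p,l): c,s=np.cos(p[2]),np.sin(p[2]); return np.array([p[0]+c*l[0]-s*l[1],p[1]+s*l[0]+c*l[1]])
f=lambda p:np.concatenate([T(p,loc[n])-[x,y] for n,x,y in obs])
r=least_squares(f,[.52,0,.15]); p=r.x; print("fit",p[:2],np.degrees(p[2]),np.round(r.fun*1e3,1))
inv=lambda X:np.array([[np.cos(p[2]),np.sin(p[2])],[-np.sin(p[2]),np.cos(p[2])]])@(np.array(X)-p[:2])
for n,X in [("rail",(.4773,.0388)),("knob",(.4754,.0682)),("face",(.5462,.064))]: print(n,inv(X).round(4))
for c in ("top","scene"):
    optics.capture(c)
    for t,z in (("jig",.015),("long_stick_mid",.01)):
        m=models.cut_out(c,t)[0]["region"].astype(np.uint8)
        ys,xs=np.nonzero(m); w=px2w(c,np.c_[xs,ys],z)[:,:2]
        (cx,cy),sz,a=cv2.minAreaRect((w*1000).astype(np.float32)); pc=np.linalg.svd(w-w.mean(0),full_matrices=False)[2][0]
        print(c,t,len(xs),"rect",np.round([cx,cy],1),np.round(sz,1),round(a,1),"mean",w.mean(0).round(4),"pca",np.degrees(np.arctan2(pc[1],pc[0])).round(2))
E
```

```text
t 0.9 pos [0.2006 0.6445 0.2266] jaw yaw -107.29 toolx [-0.  0. -1.] F [0.92 0.03 0.57] w 0.0876 q [ 1.56  0.36  0.01 -0.   -1.22 -0.29]
fit [ 0.52486315 -0.01347595] 8.76468354406218 [ 0.6 -1.6 -1.5  0.2 -2.2  0.9 -3.4  0.5  1.8 -1.7  4.7  1.6]
rail [-0.039   0.0589]
knob [-0.0364  0.0883]
face [0.0329 0.0733]
top jig 8524 rect [522.5 -12.1] [130.1 424.3] 9.9 mean [ 0.5222 -0.0132] pca 100.01
top long_stick_mid 623 rect [510.5 353.7] [ 15.8 297.6] 78.3 mean [0.5099 0.3534] pca 168.82
scene jig 5695 rect [503.5 -17.5] [193.1 420.4] 10.1 mean [5.27e-01 4.00e-04] pca 101.08
scene long_stick_mid 404 rect [502.8 358. ] [ 11.9 273.1] 78.8 mean [0.5085 0.3565] pca -11.02
```

```bash
python3 - <<'E'
from h import *
go([.475,.0675,.16],-80)
E
```

```text
turn [-27.3   0.    0. ] q6~ -0.7644041178890995
turn [152.7   0.   -0. ] q6~ 2.3771885339568093
shift [ 0.0665  0.4694 -0.4335]
```

```bash
python3 -m pendant '[[[-5,0,0],[0.004,0.029,-0.027],0.06],[[-10,0,0],[0.008,0.058,-0.054],0.06],[[-15,0,0],[0.012,0.087,-0.081],0.06],[[-20,0,0],[0.016,0.116,-0.108],0.06],[[-27.3,0,0],[0.02,0.145,-0.135],0.06],[[-27.3,0,0],[0.024,0.174,-0.162],0.06],[[-27.3,0,0],[0.028,0.203,-0.189],0.06],[[-27.3,0,0],[0.032,0.232,-0.216],0.06]]'; python3 - <<'E'
from h import *
st(); go([.475,.0675,.16],-80)
E
```

```text
time: 1.87
position: [0.3383, 0.357, 0.1947]
eef_rot: [0.705, 0.062, -0.704, 0.062]
force: [1.4, 0.1, 0.9]
grip_width: 0.683
t 1.87 pos [0.3383 0.357  0.1947] jaw yaw -79.96 toolx [ 0.     0.001 -1.   ] F [1.43 0.15 0.94] w 0.0598 q [ 1.21  0.08 -0.43  0.   -1.06  0.53]
turn [ 0. -0.  0.] q6~ 0.5337983821384938
turn [-1.8e+02 -1.0e-01 -0.0e+00] q6~ -2.6077940155283907
shift [ 0.0345  0.3089 -0.0841]
```

```bash
python3 -m pendant '[[[0,0,0],[0.0345,0.309,-0.084],0.06],[[0,0,0],[0.0345,0.309,-0.084],0.06],[[0,0,0],[0.0345,0.309,-0.084],0.06],[[0,0,0],[0.0345,0.309,-0.084],0.06],[[0,0,0],[0.0345,0.309,-0.084],0.06],[[0,0,0],[0.0345,0.309,-0.084],0.06],[[0,0,0],[0.0345,0.309,-0.084],0.06],[[0,0,0],[0.0345,0.309,-0.084],0.06]]'; python3 - <<'E'
from h import *
st(); go([.475,.0675,.07],-80)
im=optics.capture("scene"); cv2.imwrite("pics/s1.png",cv2.resize(im[120:240,200:360],None,fx=4,fy=4,interpolation=cv2.INTER_CUBIC))
for t in ("knob","stop_face"): print(t,[(round(r["confidence"],2),np.round(r["at"],4).tolist()) for r in models.place_of("scene",t)[:2]])
s=status.get_state(); print("tcp px in crop",(w2px("scene",s["position"])-[200,120])*4, "knob est top px",(w2px("scene",[.475,.0675,.102])-[200,120])*4)
E
```

```text
time: 2.53
position: [0.4756, 0.0649, 0.1601]
eef_rot: [0.705, 0.062, -0.704, 0.061]
force: [0.7, -0.1, 0.3]
grip_width: 0.685
t 2.53 pos [0.4756 0.0649 0.1601] jaw yaw -79.99 toolx [ 0.001  0.001 -1.   ] F [ 0.74 -0.07  0.29] w 0.06 q [ 0.55  0.09 -0.5  -0.   -0.98  1.2 ]
turn [ 0.  -0.1  0. ] q6~ 1.1995181612028296
turn [-1.8e+02 -1.0e-01 -1.0e-01] q6~ -1.942073754136874
shift [ 0.0901 -0.0026  0.0002]
knob [(0.61, [0.4747, 0.0658, 0.0893]), (0.49, [0.4797, 0.0392, 0.0359])]
stop_face [(0.74, [0.4772, 0.0406, 0.0351]), (0.64, [0.5483, 0.0612, 0.0314])]
tcp px in crop [[395.81052284 104.09819882]] knob est top px [[391.56370785 164.66465016]]
```

View pics/s1.png

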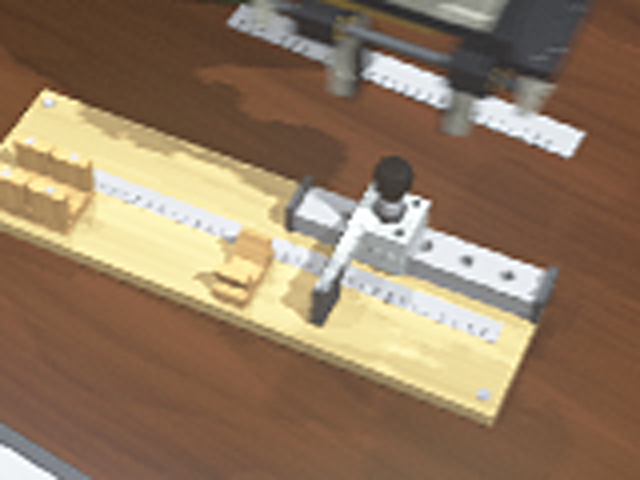

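```bash
python3 -m pendant '[[[0,0,0],[0.02,-0.0015,0],0.06],[[0,0,0],[0.04,-0.0015,0],0.06],[[0,0,0],[0.06,-0.0015,0],0.06],[[0,0,0],[0.075,-0.0015,0],0.06],[[0,0,0],[0.088,-0.0015,0],0.06],[[0,0,0],[0.088,-0.0015,0],0.06],[[0,0,0],[0.088,-0.0015,0],0.06],[[0,0,0],[0.088,-0.0015,0],0.04]]'; python3 -m pendant '[[[0,0,0],[0,0,0],0.035],[[0,0,0],[0,0,0],0.03],[[0,0,0],[0,0,0],0.025],[[0,0,0],[0,0,0],0.02],[[0,0,0],[0,0,0],0.015],[[0,0,0],[0,0,0],0.015],[[0,0,0],[0,0,0],0.015],[[0,0,0],[0,0,0],0.015]]'; python3 -c "
from h import *
st()"
```

```text
time: 3.35
position: [0.4755, 0.0676, 0.0726]
eef_rot: [0.705, 0.061, -0.704, 0.061]
force: [-0.8, 0.7, -0.3]
grip_width: 0.653
time: 4.02
position: [0.4758, 0.068, 0.073]
eef_rot: [0.705, 0.061, -0.704, 0.06]
force: [-3.7, 4.3, 5.5]
grip_width: 0.299
t 4.02 pos [0.4758 0.068  0.073 ] jaw yaw -80.14 toolx [ 0.001  0.001 -1.   ] F [-3.73  4.26  5.52] w 0.0262 q [ 0.55  0.2  -0.61 -0.   -0.76  1.19]
```

```bash
python3 -m pendant '[[[0,0,0],[-0.003,0,0],0.015],[[0,0,0],[-0.006,0,0],0.015],[[0,0,0],[-0.009,0,0],0.015],[[0,0,0],[-0.011,0,0],0.015],[[0,0,0],[-0.011,0,0],0.015],[[0,0,0],[-0.011,0,0],0.015],[[0,0,0],[-0.011,0,0],0.015],[[0,0,0],[-0.011,0,0],0.015]]';  python3 -c "
from h import *
st()"
```

```text
time: 4.68
position: [0.4756, 0.068, 0.0838]
eef_rot: [0.705, 0.061, -0.704, 0.06]
force: [1.8, 2.1, -9.8]
grip_width: 0.296
t 4.68 pos [0.4756 0.068  0.0838] jaw yaw -80.14 toolx [ 0.001  0.001 -1.   ] F [ 1.8   2.06 -9.81] w 0.0259 q [ 0.55  0.19 -0.6  -0.   -0.78  1.19]
```

```bash
python3 -m pendant '[[[0,0,0],[0,-0.006,0],0.015],[[0,0,0],[0,-0.012,0],0.015],[[0,0,0],[0,-0.018,0],0.015],[[0,0,0],[0,-0.024,0],0.015],[[0,0,0],[0,-0.03,0],0.015],[[0,0,0],[0,-0.03,0],0.015],[[0,0,0],[0,-0.03,0],0.015],[[0,0,0],[0,-0.03,0],0.015]]';  python3 -c "
from h import *
st(); s=status.get_state(); d=s['position'][:2]-[.4758,.068]; print(np.hypot(*d), np.degrees(np.arctan2(d[1],d[0])))"
```

```text
time: 5.35
position: [0.4703, 0.098, 0.0838]
eef_rot: [0.705, 0.061, -0.704, 0.06]
force: [1.9, 3.1, -9.1]
grip_width: 0.302
t 5.35 pos [0.4703 0.098  0.0838] jaw yaw -80.12 toolx [ 0.001  0.002 -1.   ] F [ 1.9  3.1 -9.1] w 0.0264 q [ 0.62  0.19 -0.6  -0.   -0.78  1.13]
0.030513967068073054 100.33064110739795
```

```bash
python3 -m pendant '[[[0,0,0],[0.003,0.0003,0],0.015],[[0,0,0],[0.006,0.0003,0],0.015],[[0,0,0],[0.009,0.0003,0],0.015],[[0,0,0],[0.011,0.0003,0],0.015],[[0,0,0],[0.011,0.0003,0],0.015],[[0,0,0],[0.011,0.0003,0],0.015],[[0,0,0],[0.011,0.0003,0],0.015],[[0,0,0],[0.011,0.0003,0],0.015]]';  python3 -c "
from h import *
st()"
```

```text
time: 6.02
position: [0.4705, 0.0978, 0.073]
eef_rot: [0.705, 0.062, -0.704, 0.06]
force: [-1.2, 2.4, 1.0]
grip_width: 0.299
t 6.02 pos [0.4705 0.0978 0.073 ] jaw yaw -80.12 toolx [ 0.001  0.002 -1.   ] F [-1.23  2.38  0.96] w 0.0262 q [ 0.61  0.2  -0.61 -0.   -0.76  1.13]
```

```bash
python3 -m pendant '[[[0,0,0],[0,0,0],0.03],[[0,0,0],[0,0,0],0.04],[[0,0,0],[0,0,0],0.05],[[0,0,0],[0,0,0],0.055],[[0,0,0],[-0.02,0,0],0.055],[[0,0,0],[-0.05,0,0],0.055],[[0,0,0],[-0.09,0,0],0.055],[[0,0,0],[-0.12,0,0],0.055]]';  python3 - <<'E'
from h import *
st(); go([.51,.3545,.12],-101)
im=optics.capture("scene"); cv2.imwrite("pics/s2.png",cv2.resize(im[120:240,200:360],None,fx=4,fy=4,interpolation=cv2.INTER_CUBIC))
for t in ("knob","stop_face","long_stick_mid"): print(t,[(round(r["confidence"],2),np.round(r["at"],4).tolist()) for r in models.place_of("scene",t)[:2]])
a=cv2.imread("pics/scene0.png")
E
```

```text
time: 6.68
position: [0.4707, 0.0973, 0.1956]
eef_rot: [0.705, 0.062, -0.704, 0.06]
force: [1.6, 0.6, 0.0]
grip_width: 0.627
t 6.68 pos [0.4707 0.0973 0.1956] jaw yaw -80.1 toolx [ 0.003  0.002 -1.   ] F [1.6  0.61 0.01] w 0.055 q [ 0.61  0.06 -0.45  0.   -1.06  1.13]
turn [20.9 -0.1  0.1] q6~ 1.493830381730348
turn [-1.591e+02 -1.000e-01 -2.000e-01] q6~ -1.6477589896622358
shift [ 0.0762 -0.2465 -0.0827]
knob [(0.58, [0.471, 0.0941, 0.0886])]
stop_face [(0.57, [0.5392, 0.094, 0.03])]
long_stick_mid [(0.62, [0.5091, 0.3579, 0.0058])]
```

View pics/s2.png

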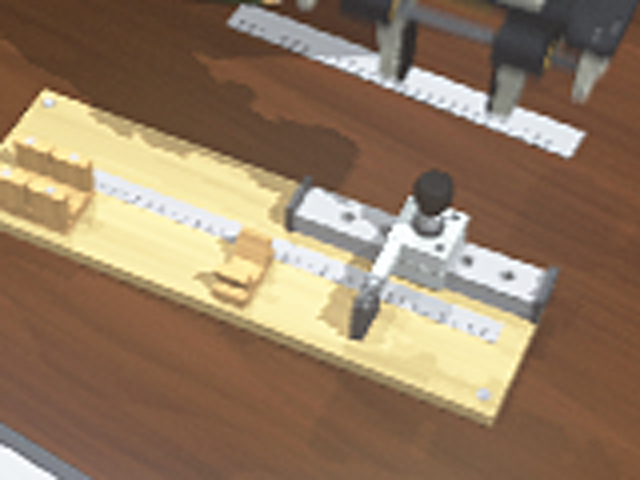

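```bash
python3 -m pendant '[[[7,0,0],[0.01,-0.037,-0.012],0.05],[[14,0,0],[0.019,-0.074,-0.025],0.05],[[21.2,0,0],[0.028,-0.11,-0.037],0.05],[[21.2,0,0],[0.038,-0.147,-0.05],0.05],[[21.2,0,0],[0.048,-0.184,-0.062],0.05],[[21.2,0,0],[0.06,-0.22,-0.075],0.05],[[21.2,0,0],[0.076,-0.247,-0.083],0.05],[[21.2,0,0],[0.076,-0.247,-0.083],0.05]]';  python3 - <<'E'
from h import *
st(); go([.509,.3555,.0025],-101.3)
E
```

```text
time: 7.55
position: [0.5092, 0.3585, 0.1134]
eef_rot: [-0.704, 0.069, 0.704, 0.069]
force: [-0.1, -0.9, -0.4]
grip_width: 0.568
t 7.55 pos [0.5092 0.3585 0.1134] jaw yaw -101.2 toolx [-0.001 -0.001 -1.   ] F [-0.06 -0.87 -0.38] w 0.0498 q [ 0.93  0.37 -0.25  0.   -0.95  0.45]
turn [ 0.1  0.  -0.1] q6~ 0.4504558042663385
turn [-1.799e+02  1.000e-01  0.000e+00] q6~ -2.691136009236087
shift [ 0.1109  0.0028 -0.0005]
```

```bash
python3 -m pendant '[[[0,0,0],[0.02,0.0025,0],0.05],[[0,0,0],[0.05,0.0025,0],0.05],[[0,0,0],[0.08,0.0025,0],0.05],[[0,0,0],[0.095,0.0025,0],0.05],[[0,0,0],[0.1,0.0025,0],0.05],[[0,0,0],[0.104,0.0025,0],0.05],[[0,0,0],[0.106,0.0025,0],0.05],[[0,0,0],[0.106,0.0025,0],0.05]]';  python3 - <<'E'
from h import *
st(); go([.509,.3555,.003],-101.3)
im=optics.capture("scene"); cv2.imwrite("pics/s3.png",cv2.resize(im[180:330,300:440],None,fx=4,fy=4,interpolation=cv2.INTER_CUBIC))
E
```

```text
time: 8.22
position: [0.5089, 0.356, 0.0077]
eef_rot: [-0.704, 0.069, 0.704, 0.069]
force: [1.0, 0.1, 0.1]
grip_width: 0.57
t 8.22 pos [0.5089 0.356  0.0077] jaw yaw -101.2 toolx [-0.    -0.001 -1.   ] F [0.96 0.14 0.08] w 0.0499 q [ 0.92  0.49 -0.35  0.   -0.73  0.45]
turn [ 0.1  0.  -0. ] q6~ 0.45217344424593364
turn [-1.799e+02  1.000e-01  0.000e+00] q6~ -2.6894189191323816
shift [ 0.0047  0.0005 -0.0002]
```

View pics/s3.png

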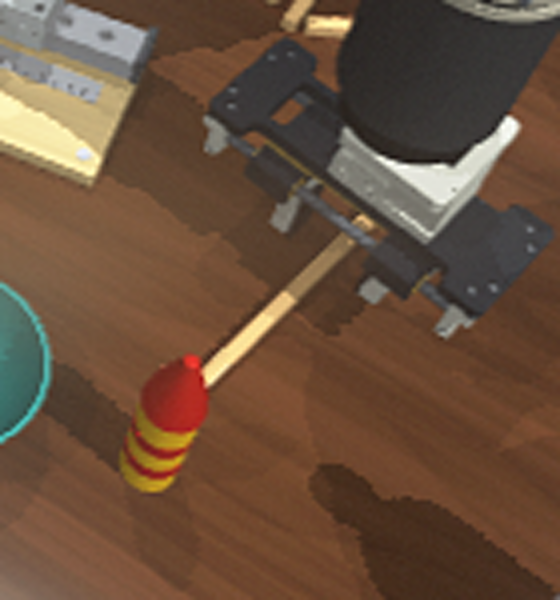

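The fingers (290,205) and (375,290) straddle the stick; the rocket is clear of the gripper. Lower, close and lift a little.

```bash
python3 -m pendant '[[[0,0,0],[0.003,0.0005,0],0.05],[[0,0,0],[0.005,0.0005,0],0.04],[[0,0,0],[0.005,0.0005,0],0.03],[[0,0,0],[0.005,0.0005,0],0.02],[[0,0,0],[0.005,0.0005,0],0.012],[[0,0,0],[0.005,0.0005,0],0.002],[[0,0,0],[0.005,0.0005,0],0.002],[[0,0,0],[0.005,0.0005,0],0.002]]';  python3 -m pendant '[[[0,0,0],[0,0,0],0.002],[[0,0,0],[0,0,0],0.002],[[0,0,0],[-0.003,0,0],0.002],[[0,0,0],[-0.008,0,0],0.002],[[0,0,0],[-0.03,0,0],0.002],[[0,0,0],[-0.065,0,0],0.002],[[0,0,0],[-0.105,0,0],0.002],[[0,0,0],[-0.14,0,0],0.002]]'; python3 -m pendant '[[[0,0,0],[-0.025,0,0],0.002],[[0,0,0],[-0.05,0,0],0.002],[[0,0,0],[-0.06,0,0],0.002],[[0,0,0],[-0.06,0,0],0.002],[[0,0,0],[-0.06,0,0],0.002],[[0,0,0],[-0.06,0,0],0.002],[[0,0,0],[-0.06,0,0],0.002],[[0,0,0],[-0.06,0,0],0.002]]'; python3 - <<'E'
from h import *
st()
c,s=np.cos(np.radians(10)),np.sin(np.radians(10))
J=lambda x,y:np.array([.5235+c*x-s*y,-.0125+s*x+c*y])
for n,l in (("mitre",(.035,-.15)),("rest",(.035,.012)),("knob now",(-.035,.115)),("face now",(.035,.095)),("stick mid",(.035,-.055))): print(n,J(*l).round(4))
go([*J(.035,-.06),.2],-170)
im=optics.capture("scene"); cv2.imwrite("pics/s4.png",im)
optics.capture("top")
for cm in("top","scene"):
  for t in ("rest","mitre","stop_face","long_stick_mid"): print(cm,t,[(round(r["confidence"],2),np.round(r["at"],4).tolist()) for r in models.place_of(cm,t)[:2]])
E
```

```text
time: 8.93
position: [0.509, 0.3558, 0.0033]
eef_rot: [0.704, -0.069, -0.704, -0.069]
force: [0.1, -0.4, 0.9]
grip_width: 0.108
time: 9.6
position: [0.509, 0.3557, 0.1459]
eef_rot: [0.704, -0.069, -0.703, -0.069]
force: [0.4, 1.1, 0.4]
grip_width: 0.109
time: 10.27
position: [0.5086, 0.3553, 0.2045]
eef_rot: [-0.704, 0.07, 0.704, 0.068]
force: [-0.2, -0.4, -0.4]
grip_width: 0.107
t 10.27 pos [0.5086 0.3553 0.2045] jaw yaw -101.18 toolx [-0.001 -0.002 -1.   ] F [-0.19 -0.42 -0.37] w 0.0094 q [ 0.92  0.29 -0.15  0.   -1.14  0.45]
mitre [ 0.584  -0.1541]
rest [0.5559 0.0054]
knob now [0.4691 0.0947]
face now [0.5415 0.0871]
stick mid [ 0.5675 -0.0606]
turn [68.8 -0.  -0.1] q6~ 1.652103021336582
turn [-1.112e+02  1.000e-01 -1.000e-01] q6~ -1.4894884340640715
shift [ 0.0052  0.4012 -0.1403]
top rest [(0.93, [0.552, 0.0023, 0.028]), (0.54, [0.5419, 0.0929, 0.0289])]
top mitre [(0.83, [0.5847, -0.1551, 0.0297])]
top stop_face [(0.56, [0.5448, 0.0926, 0.0291])]
top long_stick_mid []
scene rest [(0.61, [0.559, 0.005, 0.0301]), (0.39, [0.5071, 0.3568, 0.2053])]
scene mitre [(0.97, [0.5835, -0.1539, 0.0299])]
scene stop_face [(0.77, [0.5419, 0.0934, 0.0297])]
scene long_stick_mid [(0.69, [0.7014, -0.3336, -0.0025]), (0.6, [0.5095, 0.357, 0.2073])]
```

View pics/s4.png

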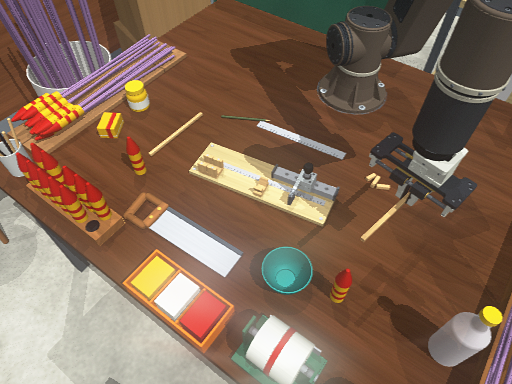

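Stick is held crosswise in the jaws (~(385,215)), everything else in place. Carry it over the lane at safe height.

```bash
python3 -m pendant '[[[6,0,0],[0,0.033,-0.0117],0.002],[[12,0,0],[0,0.067,-0.0234],0.002],[[18,0,0],[0,0.1,-0.035],0.002],[[24,0,0],[0,0.133,-0.047],0.002],[[30,0,0],[0,0.167,-0.058],0.002],[[36,0,0],[0,0.2,-0.07],0.002],[[42,0,0],[0,0.233,-0.082],0.002],[[48,0,0],[0,0.26,-0.092],0.002]]'; python3 - <<'E'
from h import *
st()
c,s=np.cos(np.radians(10)),np.sin(np.radians(10))
J=lambda x,y:np.array([.5235+c*x-s*y,-.0125+s*x+c*y])
go([*J(.0347,-.067),.2],-170)
E
```

```text
time: 11.43
position: [0.5488, 0.0807, 0.2063]
eef_rot: [0.614, -0.351, -0.614, -0.351]
force: [0.5, 0.4, -1.2]
grip_width: 0.105
t 11.43 pos [0.5488 0.0807 0.2063] jaw yaw -149.49 toolx [ 0.001  0.    -1.   ] F [ 0.5   0.4  -1.21] w 0.0092 q [ 0.5   0.18 -0.29  0.   -1.11  0.03]
turn [20.5 -0.   0.1] q6~ 0.3907174259127361
turn [-1.595e+02 -1.000e-01 -0.000e+00] q6~ -2.750874638100394
shift [ 0.0063  0.0601 -0.1424]
```

```bash
python3 -m pendant '[[[6,0,0],[0.001,0.014,-0.033],0.002],[[12,0,0],[0.003,0.028,-0.066],0.002],[[18,0,0],[0.005,0.042,-0.1],0.002],[[20.5,0,0],[0.006,0.056,-0.13],0.002],[[20.5,0,0],[0.006,0.06,-0.142],0.002],[[20.5,0,0],[0.006,0.06,-0.142],0.002],[[20.5,0,0],[0.006,0.06,-0.142],0.002],[[20.5,0,0],[0.006,0.06,-0.142],0.002]]'; python3 - <<'E'
from h import *
st()
c,s=np.cos(np.radians(10)),np.sin(np.radians(10))
J=lambda x,y:np.array([.5235+c*x-s*y,-.0125+s*x+c*y])
go([*J(.0347,-.067),.07],-170)
E
```

```text
time: 12.1
position: [0.5692, -0.0716, 0.2004]
eef_rot: [0.542, -0.454, -0.541, -0.455]
force: [-0.1, 0.9, -0.5]
grip_width: 0.111
t 12.1 pos [ 0.5692 -0.0716  0.2004] jaw yaw -169.97 toolx [ 0.001  0.    -1.   ] F [-0.05  0.87 -0.53] w 0.0098 q [ 0.22  0.21 -0.26  0.   -1.1  -0.04]
turn [0.  0.  0.1] q6~ -0.040193928097203284
turn [-1.8e+02 -1.0e-01  0.0e+00] q6~ -3.1817856971263216
shift [ 0.1304  0.0002 -0.0009]
```

```bash
python3 -m pendant '[[[0,0,0],[0.025,0,0],0.002],[[0,0,0],[0.05,0,0],0.002],[[0,0,0],[0.075,0,0],0.002],[[0,0,0],[0.1,0,0],0.002],[[0,0,0],[0.12,0,0],0.002],[[0,0,0],[0.133,0,0],0.002],[[0,0,0],[0.133,0,0],0.002],[[0,0,0],[0.133,0,0],0.002]]'; python3 - <<'E'
from h import *
st()
a=optics.capture("scene")[130:240,180:345];b=optics.capture("top")[180:300,170:370]
f=lambda i:cv2.resize(i,(800,int(800*i.shape[0]/i.shape[1])),interpolation=cv2.INTER_CUBIC)
cv2.imwrite("pics/s5.png",f(a));cv2.imwrite("pics/t5.png",f(b))
for cm in("top","scene"):
    r=models.place_of(cm,"long_stick_mid"); print(cm,[(round(x["confidence"],2),np.round(x["at"],4).tolist()) for x in r[:2]])
E
```

```text
time: 12.77
position: [0.5692, -0.0705, 0.0672]
eef_rot: [0.542, -0.454, -0.542, -0.454]
force: [0.6, -0.4, 0.8]
grip_width: 0.109
t 12.77 pos [ 0.5692 -0.0705  0.0672] jaw yaw -169.86 toolx [ 0. -0. -1.] F [ 0.64 -0.41  0.8 ] w 0.0096 q [ 0.22  0.35 -0.41  0.   -0.81 -0.04]
top []
scene []
```

View pics/s5.png

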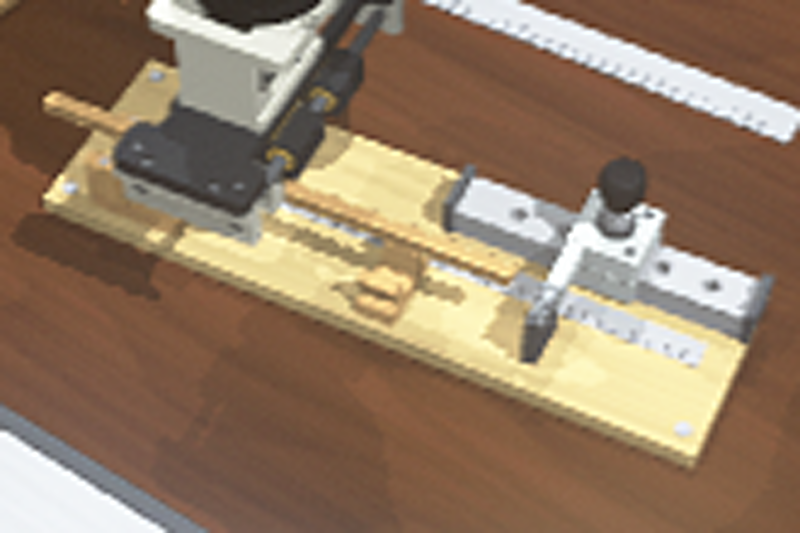

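View pics/t5.png

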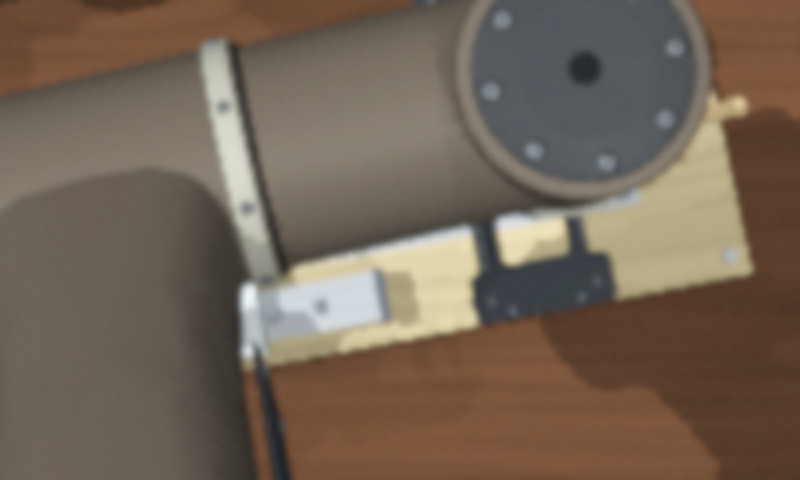

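```bash
python3 - <<'E'
from h import *
k=165/800
P=px2w("scene",np.array([[515,270],[48,101]])*k+[180,130],.069)[:,:2]
c,s=np.cos(np.radians(10)),np.sin(np.radians(10)); o=np.array([.5235,-.0125])
A=np.array([[c,s],[-s,c]])
print((P-o)@A.T, np.hypot(*(P[0]-P[1])), np.degrees(np.arctan2(*(P[0]-P[1])[::-1])))
print("tcp",A@(status.get_state()["position"][:2]-o))
F=px2w("scene",np.array([[535,285]])*k+[180,130],.056)[:,:2]; print("face top",(F-o)@A.T)
E
```

```text
[[ 0.03227791  0.08395033]
 [ 0.03785221 -0.21499942]] 0.29900171364599165 101.06823012315147
tcp [ 0.03591123 -0.06576091]
face top [[0.02749292 0.09482981]]
```

```bash
python3 -m pendant '[[[0,0,0],[0.006,0.0005,0],0.002],[[0,0,0],[0.012,0.0008,0],0.002],[[0,0,0],[0.018,0.0008,0],0.002],[[0,0,0],[0.023,0.0008,0],0.002],[[0,0,0],[0.028,0.0008,0],0.002],[[0,0,0],[0.032,0.0008,0],0.002],[[0,0,0],[0.034,0.0008,0],0.002],[[0,0,0],[0.034,0.0008,0],0.002]]'; python3 - <<'E'
from h import *
st()
a=optics.capture("scene")[130:240,180:345]
f=lambda i:cv2.resize(i,(800,int(800*i.shape[0]/i.shape[1])),interpolation=cv2.INTER_CUBIC)
cv2.imwrite("pics/s6.png",f(a))
E
```

```text
time: 13.63
position: [0.5693, -0.0712, 0.034]
eef_rot: [0.543, -0.453, -0.541, -0.455]
force: [-0.2, 0.2, 0.1]
grip_width: 0.102
t 13.63 pos [ 0.5693 -0.0712  0.034 ] jaw yaw -169.93 toolx [ 0.003  0.    -1.   ] F [-0.22  0.22  0.06] w 0.009 q [ 0.22  0.39 -0.45  0.   -0.73 -0.04]
```

View pics/s6.png

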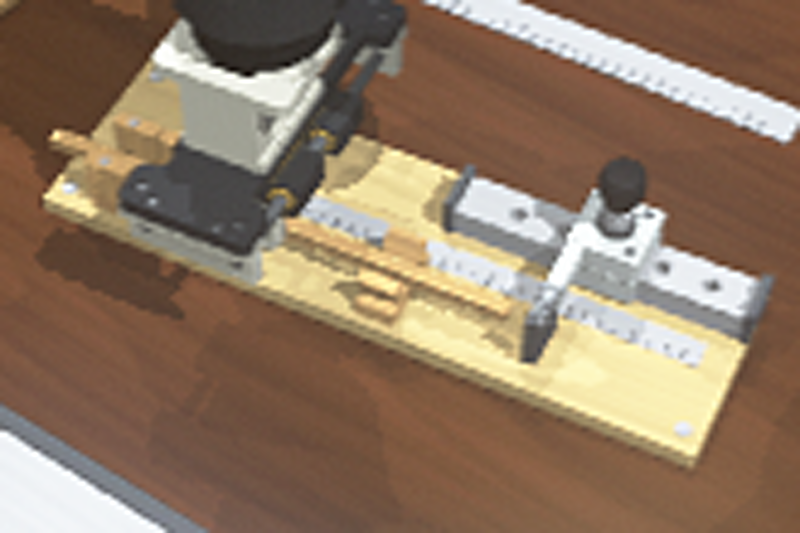

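The stick lies between the mitre cheeks (~(100,155)) and in the rest (~(385,260)), its end (510,305) a little short of the stop (528,320). Lower onto the floors, then slide towards the stop.

```bash
python3 -m pendant '[[[0,0,0],[0.001,0,0],0.002],[[0,0,0],[0.002,0,0],0.002],[[0,0,0],[0.003,0,0],0.002],[[0,0,0],[0.003,0,0.001],0.002],[[0,0,0],[0.003,0,0.003],0.002],[[0,0,0],[0.003,0,0.005],0.002],[[0,0,0],[0.003,0,0.007],0.002],[[0,0,0],[0.003,0,0.007],0.002]]'; python3 -m pendant '[[[0,0,0],[0,0,0.001],0.002],[[0,0,0],[0,0,0.001],0.002],[[0,0,0],[0,0,0.002],0.002],[[0,0,0],[0,0,0.002],0.002],[[0,0,0],[0,0,0.003],0.002],[[0,0,0],[0,0,0.003],0.002],[[0,0,0],[0,0,0.003],0.002],[[0,0,0],[0,0,0.003],0.002]]'; python3 -c "
from h import *
st()"
```

```text
time: 14.35
position: [0.5683, -0.0639, 0.0315]
eef_rot: [0.543, -0.453, -0.541, -0.455]
force: [-0.0, -0.6, 0.3]
grip_width: 0.108
time: 15.02
position: [0.5678, -0.061, 0.0315]
eef_rot: [0.543, -0.453, -0.541, -0.455]
force: [-0.3, -0.4, 0.3]
grip_width: 0.111
t 15.02 pos [ 0.5678 -0.061   0.0315] jaw yaw -169.9 toolx [ 0.003  0.    -1.   ] F [-0.33 -0.43  0.29] w 0.0097 q [ 0.24  0.39 -0.45  0.   -0.72 -0.06]
```

```bash
python3 -m pendant '[[[0,0,0],[0,0,0.001],0.002],[[0,0,0],[0,0,0.001],0.002],[[0,0,0],[0,0,0.0015],0.002],[[0,0,0],[0,0,0.002],0.002],[[0,0,0],[0,0,0.0025],0.002],[[0,0,0],[0,0,0.0025],0.002],[[0,0,0],[0,0,0.0025],0.002],[[0,0,0],[0,0,0.0025],0.002]]'; python3 -c "
from h import *
st()"
```

```text
time: 15.68
position: [0.5673, -0.0585, 0.0315]
eef_rot: [0.543, -0.453, -0.541, -0.455]
force: [0.2, -0.2, 0.2]
grip_width: 0.11
t 15.68 pos [ 0.5673 -0.0585  0.0315] jaw yaw -169.9 toolx [ 0.003  0.    -1.   ] F [ 0.23 -0.21  0.17] w 0.0096 q [ 0.24  0.39 -0.46  0.   -0.72 -0.06]
```

```bash
python3 -m pendant '[[[0,0,0],[0,0,0.001],0.002],[[0,0,0],[0,0,0.001],0.002],[[0,0,0],[0,0,0.0015],0.002],[[0,0,0],[0,0,0.002],0.002],[[0,0,0],[0,0,0.0025],0.002],[[0,0,0],[0,0,0.0025],0.002],[[0,0,0],[0,0,0.0025],0.002],[[0,0,0],[0,0,0.0025],0.002]]'; python3 - <<'E'
from h import *
st()
a=optics.capture("scene")[165:210,255:315]
cv2.imwrite("pics/s7.png",cv2.resize(a,(800,600),interpolation=cv2.INTER_CUBIC))
E
```

```text
time: 16.35
position: [0.5669, -0.0561, 0.0315]
eef_rot: [0.543, -0.453, -0.541, -0.455]
force: [-0.2, -1.7, -0.3]
grip_width: 0.106
t 16.35 pos [ 0.5669 -0.0561  0.0315] jaw yaw -169.9 toolx [ 0.003  0.    -1.   ] F [-0.18 -1.71 -0.33] w 0.0093 q [ 0.24  0.39 -0.46  0.   -0.72 -0.07]
```

View pics/s7.png

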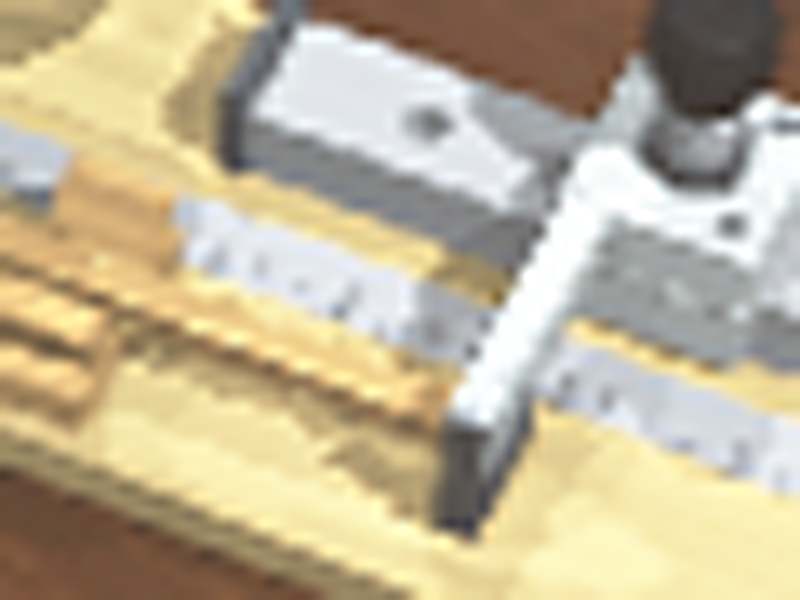

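The end (445,410) appears to touch the stop plate; force has begun (-1.7 N). Press a little further to confirm.

```bash
python3 -m pendant '[[[0,0,0],[0,0,0.0005],0.002],[[0,0,0],[0,0,0.001],0.002],[[0,0,0],[0,0,0.0015],0.002],[[0,0,0],[0,0,0.0015],0.002],[[0,0,0],[0,0,0.0015],0.002],[[0,0,0],[0,0,0.0015],0.002],[[0,0,0],[0,0,0.0015],0.002],[[0,0,0],[0,0,0.0015],0.002]]'; python3 -c "
from h import *
st()"
```

```text
time: 17.07
position: [0.5666, -0.0547, 0.0315]
eef_rot: [0.543, -0.453, -0.541, -0.455]
force: [1.8, -1.4, -0.4]
grip_width: 0.108
t 17.07 pos [ 0.5666 -0.0547  0.0315] jaw yaw -169.9 toolx [ 0.003  0.    -1.   ] F [ 1.77 -1.43 -0.36] w 0.0095 q [ 0.25  0.39 -0.46  0.   -0.72 -0.07]
```

```bash
python3 -m pendant '[[[0,0,0],[0,0,0.0005],0.002],[[0,0,0],[0,0,0.001],0.002],[[0,0,0],[0,0,0.0015],0.002],[[0,0,0],[0,0,0.0015],0.002],[[0,0,0],[0,0,0.0015],0.002],[[0,0,0],[0,0,0.0015],0.002],[[0,0,0],[0,0,0.0015],0.002],[[0,0,0],[0,0,0.0015],0.002]]'; python3 -c "
from h import *
st()"
```

```text
time: 17.73
position: [0.5664, -0.0542, 0.0316]
eef_rot: [0.543, -0.454, -0.541, -0.455]
force: [1.7, -9.7, 0.9]
grip_width: 0.105
t 17.73 pos [ 0.5664 -0.0542  0.0316] jaw yaw -169.9 toolx [ 0.003 -0.001 -1.   ] F [ 1.72 -9.69  0.87] w 0.0092 q [ 0.25  0.39 -0.46  0.   -0.72 -0.07]
```

Force rose to 9.7 N: stick hard against a locked stop. Release and rise.

```bash
python3 -m pendant '[[[0,0,0],[0,0,0],0.002],[[0,0,0],[0.0007,0,0],0.002],[[0,0,0],[0.0007,0,0],0.002],[[0,0,0],[0.0007,0,0],0.012],[[0,0,0],[0.0007,0,0],0.016],[[0,0,0],[0.0007,0,0],0.025],[[0,0,0],[0.0007,0,0],0.03],[[0,0,0],[0.0007,0,0],0.035]]'; python3 -m pendant '[[[0,0,0],[0,0,0],0.035],[[0,0,0],[0,0,0],0.035],[[0,0,0],[-0.01,0,0],0.035],[[0,0,0],[-0.03,0,0],0.035],[[0,0,0],[-0.06,0,0],0.035],[[0,0,0],[-0.1,0,0],0.035],[[0,0,0],[-0.14,0,0],0.035],[[0,0,0],[-0.18,0,0],0.035]]'; python3 - <<'E'
from h import *
st(); go([.45,.35,.25],-101)
E
```

```text
time: 18.4
position: [0.5664, -0.0539, 0.0309]
eef_rot: [0.543, -0.453, -0.541, -0.455]
force: [-0.0, 0.3, -0.8]
grip_width: 0.345
time: 19.07
position: [0.5653, -0.054, 0.2137]
eef_rot: [0.543, -0.453, -0.541, -0.455]
force: [2.0, -0.4, -1.2]
grip_width: 0.397
t 19.07 pos [ 0.5653 -0.054   0.2137] jaw yaw -169.89 toolx [ 0.003 -0.001 -1.   ] F [ 1.97 -0.35 -1.25] w 0.0348 q [ 0.25  0.19 -0.25  0.   -1.13 -0.07]
turn [-68.9  -0.2   0.1] q6~ -1.276735893583151
turn [1.111e+02 1.000e-01 2.000e-01] q6~ 1.8648532548015044
shift [-0.0369  0.0424  0.4179]
```

Move aside for a clear final look.

```bash
python3 -m pendant '[[[0,0,0],[-0.01,0.004,0.037],0.035],[[-5,0,0],[-0.02,0.008,0.074],0.035],[[-10,0,0],[-0.03,0.012,0.11],0.035],[[-15,0,0],[-0.036,0.016,0.147],0.035],[[-20,0,0],[-0.036,0.02,0.184],0.035],[[-25,0,0],[-0.036,0.025,0.22],0.035],[[-30,0,0],[-0.036,0.03,0.257],0.035],[[-30,0,0],[-0.036,0.035,0.29],0.035]]'; python3 - <<'E'
from h import *
st()
a=optics.capture("scene")[130:240,180:345];b=optics.capture("top")
f=lambda i,w:cv2.resize(i,(w,int(w*i.shape[0]/i.shape[1])),interpolation=cv2.INTER_CUBIC)
cv2.imwrite("pics/s8.png",f(a,800)); cv2.imwrite("pics/t8.png",f(b[190:285,180:365],800))
for cm in("scene","top"):
  for t in ("knob","stop_face","long_stick_mid","short_stick_mid"):print(cm,t,[(round(x["confidence"],2),np.round(x["at"],4).tolist()) for x in models.place_of(cm,t)[:2]])
E
```

```text
time: 19.73
position: [0.4788, 0.2271, 0.2504]
eef_rot: [0.643, -0.296, -0.641, -0.297]
force: [1.2, 0.3, -0.2]
grip_width: 0.4
t 19.73 pos [0.4788 0.2271 0.2504] jaw yaw -139.55 toolx [ 0.004  0.    -1.   ] F [ 1.2   0.27 -0.21] w 0.035 q [ 0.82  0.1  -0.27  0.   -1.19 -0.11]
scene knob [(0.53, [0.4685, 0.0951, 0.0889])]
scene stop_face [(0.84, [0.5403, 0.0928, 0.027])]
scene long_stick_mid [(0.72, [0.564, -0.0536, 0.034])]
scene short_stick_mid [(0.84, [0.5279, -0.3545, 0.0032])]
top knob [(0.62, [0.4718, 0.0989, 0.0879])]
top stop_face [(0.85, [0.5402, 0.0948, 0.0297])]
top long_stick_mid [(0.54, [0.5269, -0.0154, 0.002])]
top short_stick_mid [(0.71, [0.5289, -0.3538, 0.0045])]
```

View pics/s8.png

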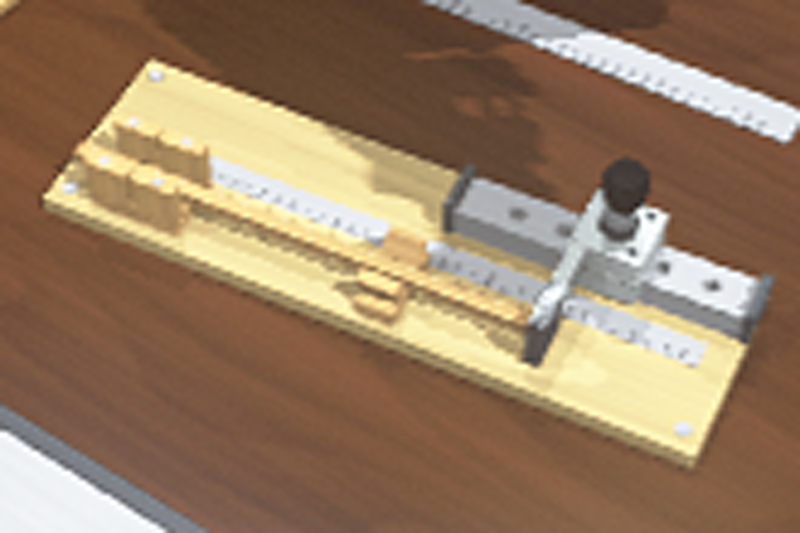

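View pics/t8.png

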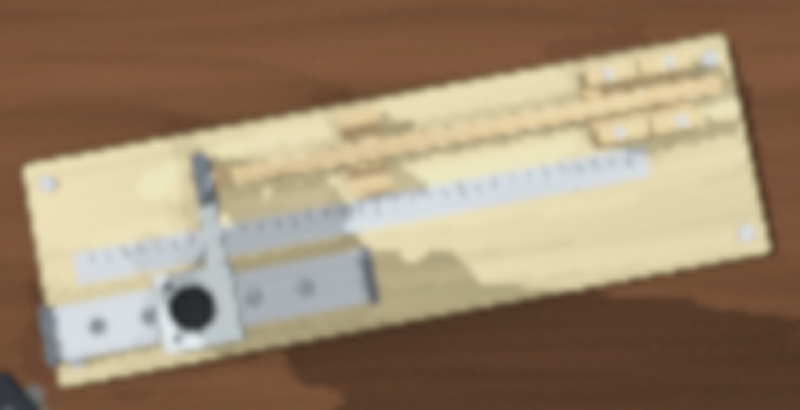

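The views show two free holes on each side of the carriage, so it is in hole 3. The stick lies in the mitre box and the rest, with its end at the plate ((527,320) in the scene crop, (215,178) in the top crop). Handing in.

```bash
python3 -c "
from plant import ticket; print(ticket.close_job())"
```

```text
the job is handed in; nothing more can be done
None
```

I moved the stop one hole further out, laid the long stick in the jig against it, let go, moved the arm clear and handed the job in at about 20 s of the 58 s. The hand-in gives no verdict.

- **Stop:** I lifted the knob 11 mm, slid the stop 30 mm away from the mitre box and lowered it into the third hole. In the last top view two holes are free on each side of the carriage. The networks put the knob at 88–89 mm, its height with the pin home. The stop also held about 10 N of push through the stick without sliding on.
- **Long stick:** It lies through the mitre box and in the rest. I pushed it against the stop until the force reached 9.7 N, then released it. The last pictures show its end at the plate, but at about 2.5 mm per pixel they could not show a gap under 1–2 mm, so contact rests mainly on the push force.
- **Other things:** The short stick was re-measured within about 1 mm of its starting place. I did not re-check the saw, bowl and rocket heads in the final pictures. Nothing touched them that I know of, and they looked unmoved in a whole-scene picture partway through.
- **Disagreement:** In the last top picture the network put the long stick's middle at the jig's centre. I took that as a misreading, because the scene camera and the pictures agree on the jig lane.

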